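# Load a cuvette strip into a strip photometer

### The arm

A 6-joint arm with a two-finger parallel gripper is mounted at the origin on the work surface; the furniture and walls round the work are solid. World frame = base frame: x ahead of the robot, y to its left, z up, the work surface at z = 0. Lengths are in m, angles in rad, forces in N, time in s.
With the tool pointing down it reaches from about 0.325 to 0.875 m from the base axis. Payload 4.4 kg.
Tool frame: the origin (TCP) lies at the very end of the fingers, on their centre line; the grasp point (between the pads) lies 19 mm behind it (robot.tcp_to_grasp is the distance from the TCP to the grasp point, in m); z points along the fingers, y is the line along which they close (so a half turn about z gives the same grasp; the last joint's range is limited). The gripper opens to 85 mm and grips with 20 to 120 N. Pads are 22 mm wide; open, the fingers measure 114 mm over their backs; the gripper's body (76 mm by 85 mm) begins 54 mm behind the grasp point. The pads swing forward as they close: fully open they stand 13 mm farther back than shut.
Start: joints at [-1.454, 0.207, 1.542, -0, 1.393, -0.15], TCP at [0.152, -0.555, 0.192] pointing down, gripper open.
Joint ranges: [-2.73, 2.73], [-0.86, 2.22], [0.23, 2.46], [-1.11, 4.25], [0.08, 2.63], [-2.82, 2.82]. Speed limits (rad/s): [2.79, 2.79, 3.14, 3.14, 3.14, 3.14].

### API

Orientations are given as a unit quaternion [x, y, z, w].
In Python, from station import robot gives the robot as it stands.
- The arm moves only by the shell command python3 -m handwheel 'ROWS' [FORCE]. ROWS is JSON, a list of rows, each an object with "slide": the shift along the tool's x, y, z in units of 50 cm (1.0 is 50 cm), a list of three; "spin": the turn about the tool's z in units of pi/2 rad (1.0 is pi/2 rad); "jaw": the gripper command: -1 is fully open, 1 is shut, values between are in proportion. In form: [{"slide": [dx, dy, dz], "spin": spin, "jaw": jaw}, ...]. A call has 1 to 5 rows; each row is the pose to reach, as a shift and turn from the pose commanded when the call began, along the tool's axes at that moment; what a row does not reach only later rows make up. A row lasts 1/10 s, in which the tool goes at most 50 mm and 8.59 degrees, less where a joint would pass 70% of its speed; a pose out of reach is approached as far as the arm can. A call with a number of a shift or a turn outside -1 to 1 is refused whole. A call with a gripper value outside its range is refused whole. The fingers move at their own pace and stop on an object; FORCE is the grip in N (left out, the last holds). Time passes only in rows, so rows that repeat a pose let the fingers close. It gives the time, the measured TCP pose, the force, the opening and the grip force at its end, in the units of the state.
- robot.state(): the state, without advancing time (a new reading comes with each control period).
- robot.get_image(name): name is "scene" or "top"; returns the picture (400x640x3 uint8, blue, green, red); there is no depth.
- robot.calibration(name): a dict with "camera_matrix" (3x3 intrinsics, pixels), "rvec" (rotation vector, rad) and "tvec" (3), from world to camera coordinates, as OpenCV has them. Camera axes: x right, y down, z forward; pixel columns grow to the right and rows downward; lengths in m; the calibration is good to about 2 mm. A picture is of the moment at which its call begins. calibration takes no time and is no camera call.
- robot.finish_job(): hands the job in; it is judged then, once.
The state is a dict: "time_s": time; "q": joint angles; "joint_vel": joint speeds; "joint_efforts": joint torques, N m; "tool_pos": TCP position; "ee_rot": TCP orientation; "wrist_force": force on the tool from outside, world axes, zero at the start; "moment": the same for the moment, N m; "finger_gap": finger opening in m; "gripper_force": force on a finger pad.
Only numpy, scipy, OpenCV 4.12 (cv2) and the standard library are available. Lean on these libraries where they do the work, as an engineer would, in place of code of your own. Each camera call takes 0.05 s, during which the arm holds its last target. There are 200 camera calls.

### The job

Load the cuvette strip from the tray into the photometer's channel: slide its end against the sprung follower and press it back until you feel the follower reach its stop, lower the strip so that its other end drops inside the low tail stop and it lies flat on the channel floor, and let go so that the follower clamps it. Then swing the hold-down rail over the strip and press its end down until the catch snaps and the rail is fully shut. The strip is thin plastic and cracks if it is pressed hard (about 22 N) on any part of the photometer, so feel your way; leave the two vials and the beaker where they are.

Things in the scene. Friction and masses are not known exactly. Their poses are not given: they have to be found in the camera images.
- strip_center (a point): Centre (half-way up) of the loose cuvette strip: five open square white plastic cuvettes in a row, 74 mm long (its x), 13 mm wide (y), 41 mm high (z), 35 g, standing upright in the grey tray. The two ends are alike, so it goes in either way round. Grip it across its width, in the upper 25 mm (the lower 14 mm goes between the channel's walls).
- strip: The same cuvette strip; origin at the centre of its underside, axes as above.
- tray: Low grey tray, fixed, 125 x 140 mm, inner floor 3 mm above the bench, rim 12 mm above the bench; origin under its centre.
- reader: The strip photometer, fixed: an aluminium bed with an open-topped channel, in front of a low white housing (x = 82 to 192 mm, 150 mm wide, top 56 mm above the bench). Origin on the bench under the middle of a seated strip; +x runs along the channel from the tail stop (end nearer the robot) to the follower, z up.
- channel (a point): Middle of the channel floor (20 mm above the bench), where the middle of a seated strip's underside belongs; axes as the photometer's. The two side walls run from x = -36 to +26 mm, stand 14 mm apart and rise 14 mm above the floor, with sloped lead-ins.
- stop (a point): Top of the inner face of the low tail stop: x = -37 mm of the photometer, 8 mm above the channel floor; the stop is 5 mm thick and 24 mm wide. Beyond it, at x = -61 to -78 mm, 30 mm wide and up to 55 mm above the channel floor, stands the catch: two cheeks, a plate and a sprung roller between them.
- follower: Sprung black plate at the far end of the channel, 12 mm wide, 2 to 32 mm above the floor; origin mid-face, where the strip touches. Free, it stands at x = +26 mm of the photometer; it slides to +x on a spring (3.5 N at first, 0.7 N more per mm) to a hard stop 13.5 mm on (13 N). The strip clears the tail stop only in its last 2.5 mm. A guide block (x = 49 to 63, 34 mm high) is behind it.
- rail (a joint): Angle of the hold-down rail (rad): 0 fully shut, level over the strip; grows as it swings up and back, to 2.0 at most; it starts open at 1.6 to 1.9 and stays where it is left (light friction). Unpressed it rests about 0.07 rad open on the catch's roller; its end must be pressed down with some 6 to 12 N to snap past the roller.
- rail_hinge (a point): Hinge axis of the rail, along the photometer's y: 72 mm along +x from the photometer's origin, 67.5 mm above the bench. The rail is a flat steel bar 14 mm wide and 4.5 mm thick that reaches 137 mm from the hinge; shut, it points to -x and lies 2 mm above the seated strip.
- rail_pad (a point): Middle of the upper (outer) face of the black thumb pad (24 mm long, 20 mm wide, 4 mm thick) near the free end of the rail, 108 mm from the hinge; shut, it is 70 mm above the bench at x = -36 mm of the photometer. Push here to swing the rail: from behind while it stands open, from above as it comes down.
- vial_1: Small white-capped screw vial, 21 mm in diameter, 50 mm high, standing in the tray; origin at its underside. Leave alone.
- vial_2: Small amber screw vial with a black cap, 21 mm in diameter, 50 mm high, standing in the tray; origin at its underside. Leave alone.
- beaker: Glass beaker, 60 mm in diameter, 75 mm high, standing on the bench between or near the tray and the photometer; origin at its underside. Leave alone.
There are look-alikes about, which are no part of the job. Of the things like the strip, leave any that is green; of the rest the smaller one is meant.

How it is judged:
By the outcome, as a careful person would: the job done as asked, in the order asked, and still so for the second after the job is handed in, with the robot touching nothing.
It also fails if it takes over 69 s, if anything falls off the work surface, if the arm or the gripper's body presses on something with over 40 N, if the wrist force passes 120 N, or if a joint passes its speed limit or range.

## Working session

There is one attempt and no reset: what is moved stays moved. The work goes in short steps, Python scripts to look and compute and a shell command to move; the robot and the scene stay as the last step left them, time stands still between calls to the robot, and variables do not carry over. Pictures are saved under pics/ and viewed, at most 10 in all, crops included, and the job is handed in when it is done.

```bash
ls; mkdir -p pics; python3 - <<'E'
from station import robot
import cv2
for n in("scene","top"):
    cv2.imwrite(f"pics/{n}0.png",robot.get_image(n))
    c=robot.calibration(n);print(n,c)
print(robot.state(),robot.tcp_to_grasp)
E
```

```text
pics
scene {'camera_matrix': array([[425.76885893,   0.        , 318.33307264],
       [  0.        , 425.76885893, 203.8785503 ],
       [  0.        ,   0.        ,   1.        ]]), 'rvec': array([ 2.05130685, -0.48567609,  0.3019836 ]), 'tvec': array([-0.40364306,  0.25946233,  0.5654415 ])}
top {'camera_matrix': array([[454.12238939,   0.        , 327.66808921],
       [  0.        , 454.12238939, 196.89349088],
       [  0.        ,   0.        ,   1.        ]]), 'rvec': array([ 2.13747743, -2.19120286,  0.13177599]), 'tvec': array([0.15653255, 0.53887803, 0.90448899])}
{'time_s': 0.1, 'q': array([-1.45348043e+00,  2.07368309e-01,  1.54282867e+00, -1.30722053e-05,
        1.39348745e+00, -1.50506509e-01]), 'joint_vel': array([-0.00102403, -0.00249824, -0.00352224, -0.00100332, -0.00017365,
        0.00080376]), 'joint_efforts': array([-1.30052060e-03, -3.84096336e+01, -2.92549682e+01, -1.93234082e-04,
        4.87775644e-03,  6.79064954e-06]), 'tool_pos': array([ 0.15205343, -0.55373359,  0.19071458]), 'ee_rot': array([ 9.91046588e-01,  1.33512419e-01,  1.09244492e-05, -1.04584775e-03]), 'wrist_force': array([-0.48894803,  0.64079537,  0.21275567]), 'moment': array([ 0.02026618, -0.01147991, -0.00014415]), 'gripper_force': 0.0, 'finger_gap': 0.0856193577793435} 0.0187
```

View pics/scene0.png

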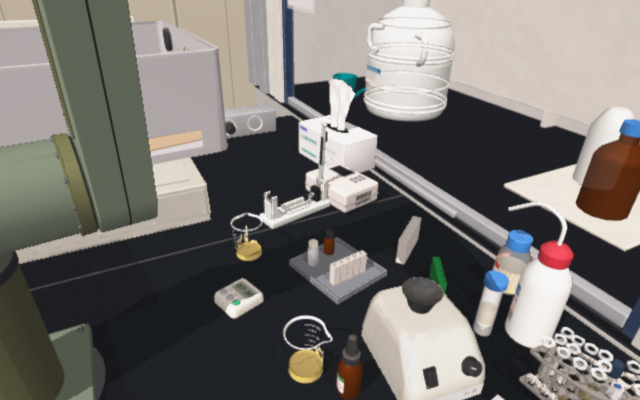

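View pics/top0.png

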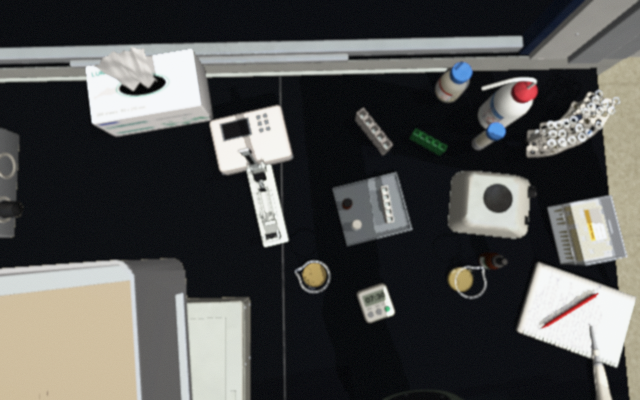

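Candidates for the strip: white at top (388,203) in the tray, a larger white at (373,131) outside the tray, and a green at (430,140). The one in the tray fits: it's white, the smaller one, and stands in the grey tray. I'll confirm with an enlarged crop.

```bash
cat > h.py <<'E'
import numpy as np, cv2
from station import robot
from scipy.spatial.transform import Rotation as R
def cam(n):
    c=robot.calibration(n);return c["camera_matrix"],R.from_rotvec(c["rvec"]).as_matrix(),np.array(c["tvec"])
def ray(n,uv):
    K,Rm,t=cam(n);d=Rm.T@np.linalg.solve(K,np.array([uv[0],uv[1],1.]));return -Rm.T@t,d
def plane(n,uv,z):
    o,d=ray(n,uv);return o+d*(z-o[2])/d[2]
def proj(n,p):
    K,Rm,t=cam(n);q=K@(Rm@np.array(p,float)+t);return q[:2]/q[2]
def tri(uvs,uvt):
    A=[];b=[]
    for n,uv in(("scene",uvs),("top",uvt)):
        o,d=ray(n,uv);d/=np.linalg.norm(d);P=np.eye(3)-np.outer(d,d);A.append(P);b.append(P@o)
    return np.linalg.lstsq(np.vstack(A),np.hstack(b),rcond=None)[0]
def st():
    s=robot.state();print(round(s["time_s"],2),"pos",s["tool_pos"].round(4),"F",s["wrist_force"].round(2),"M",s["moment"].round(2),"gap",round(s["finger_gap"],4),"gf",round(s["gripper_force"],1))
    return s
E
python3 - <<'E'
from h import *
t=cv2.imread("pics/top0.png");s=cv2.imread("pics/scene0.png")
a=cv2.resize(t[95:255,200:420],None,fx=3.5,fy=3.5,interpolation=cv2.INTER_CUBIC)
cv2.imwrite("pics/ctop.png",a)
b=cv2.resize(s[110:310,225:425],None,fx=3,fy=3,interpolation=cv2.INTER_CUBIC)
cv2.imwrite("pics/cscene.png",b)
for n in("scene","top"):
    K,Rm,tt=cam(n);print(n,-Rm.T@tt)
E
```

```text
scene [ 0.18758803 -0.5011783   0.51342336]
top [0.43463638 0.14992427 0.96000325]
```

View pics/ctop.png

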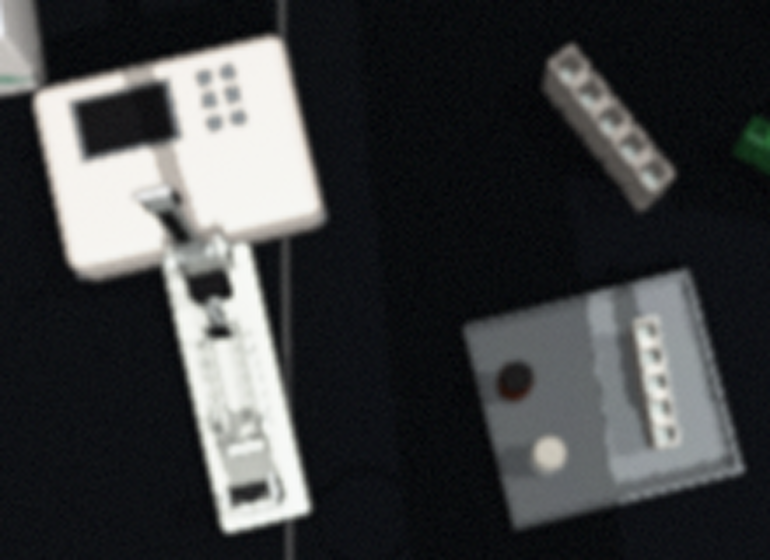

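View pics/cscene.png

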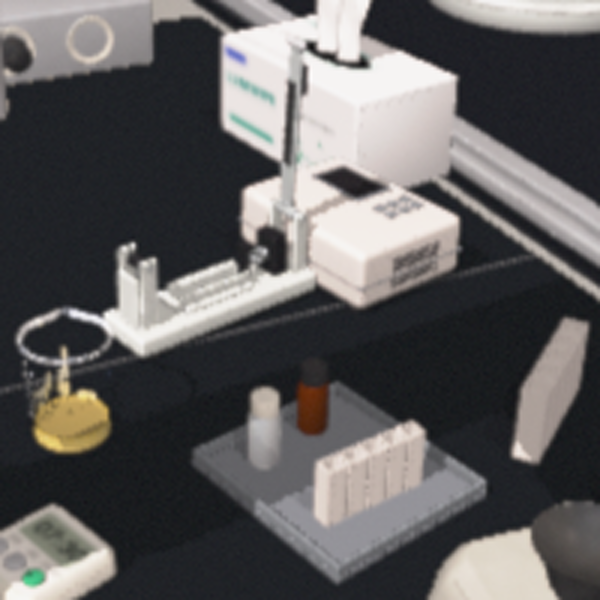

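The crop shows the strip, white with five cuvettes, at crop (645,320)–(668,445), which is top ≈(384,186)–(391,222). It stands in the tray. The longer grey-white one and the green one lie outside it. The reader's channel runs from the catch at crop (250,460) to the follower at (215,325), with the rail standing open.

```bash
python3 - <<'E'
from h import *
t=cv2.imread("pics/top0.png");up=8
def rect(box,lo,sub=None,plz=0,name=""):
    x0,y0,x1,y1=box
    c=cv2.resize(t[y0:y1,x0:x1],None,fx=up,fy=up,interpolation=cv2.INTER_CUBIC).min(2)
    m=(c>lo).astype(np.uint8)
    cs=max(cv2.findContours(m,0,2)[0],key=cv2.contourArea)
    p=cs[:,0,:].astype(float); p=(p+.5)/up-.5+[x0,y0]
    w=np.array([plane("top",q,plz)[:2] for q in p]).astype(np.float32)
    r=cv2.minAreaRect(w);print(name,lo,np.round(r[0],4),np.round(r[1],4),round(r[2],2),"corners",cv2.boxPoints(r).round(4).tolist())
    return w
for lo in(140,160): rect((378,180,398,228),lo,plz=.044,name="strip")
for lo in(130,170): rect((205,95,300,178),lo,plz=.056,name="housing+")
# bed edges: sample rows below the housing, left/right bright transition
g=cv2.resize(t,None,fx=up,fy=up,interpolation=cv2.INTER_CUBIC).min(2).astype(int)
for z in(0.0,.01,.02):
    L=[];Rr=[]
    for y in range(178,236,4):
        row=g[int((y+.5)*up)]
        xs=np.where(row[235*up:300*up]>110)[0]+235*up
        # right edge: scan; exclude thin grey line at 282
        L.append(plane("top",((xs[0]+.5)/up-.5,y),z)[:2]); Rr.append(plane("top",((xs[-1]+.5)/up-.5,y),z)[:2])
    for n,P in(("L",L),("R",Rr)):
        P=np.array(P);vx,vy,x,y=cv2.fitLine(P.astype(np.float32),cv2.DIST_HUBER,0,.01,.01).ravel()
        print(z,n,"angle",np.degrees(np.arctan2(vy,vx)).round(2),"y at x=.5",(y+(0.5-x)*vy/vx).round(4), "at .42",(y+(0.42-x)*vy/vx).round(4))
E
```

```text
strip 140 [0.5248 0.0221] [0.0401 0.0982] 87.55 corners [[0.4749000072479248, 0.00419999985024333], [0.5730000138282776, -9.999999747378752e-05], [0.5748000144958496, 0.03999999910593033], [0.4765999913215637, 0.044199999421834946]]
strip 160 [0.5246 0.0215] [0.0802 0.0171] 8.25 corners [[0.4837000072002411, 0.02419999986886978], [0.4860999882221222, 0.007300000172108412], [0.565500020980835, 0.018799999728798866], [0.5630000233650208, 0.0357000008225441]]
housing+ 130 [0.6468 0.2943] [0.1456 0.1493] 12.2 corners [[0.5598999857902527, 0.35199999809265137], [0.5914000272750854, 0.20600000023841858], [0.7336999773979187, 0.23669999837875366], [0.7021999955177307, 0.38269999623298645]]
housing+ 170 [0.6511 0.2953] [0.1342 0.1473] 12.25 corners [[0.5698999762535095, 0.3529999852180481], [0.6011999845504761, 0.20909999310970306], [0.7324000000953674, 0.23749999701976776], [0.7010999917984009, 0.3815000057220459]]
0.0 L angle 12.14 y at x=.5 0.2932 at .42 0.276
0.0 R angle 12.22 y at x=.5 0.2368 at .42 0.2194Traceback (most recent call last):
  File "<stdin>", line 22, in <module>
  File "h.py", line 9, in plane
    o,d=ray(n,uv);return o+d*(z-o[2])/d[2]
        ~~~^^^^^^
  File "h.py", line 7, in ray
    K,Rm,t=cam(n);d=Rm.T@np.linalg.solve(K,np.array([uv[0],uv[1],1.]));return -Rm.T@t,d
           ~~~^^^
  File "h.py", line 5, in cam
    c=robot.calibration(n);return c["camera_matrix"],R.from_rotvec(c["rvec"]).as_matrix(),np.array(c["tvec"])
ValueError: time passes only in moves, steps and waits
```

```bash
python3 - <<'E'
import json
from station import robot
json.dump({n:{k:v.tolist() for k,v in robot.calibration(n).items()} for n in("scene","top")},open("cal.json","w"))
E
sed -i 's/^def cam(n):/import json\nCAL=json.load(open("cal.json"))\ndef cam(n):/; s/c=robot.calibration(n);return c\["camera_matrix"\]/c=CAL[n];return np.array(c["camera_matrix"])/' h.py
python3 - <<'E'
from h import *
t=cv2.imread("pics/top0.png");up=8
x0,y0,x1,y1=374,176,402,232
c=cv2.resize(t[y0:y1,x0:x1],None,fx=up,fy=up,interpolation=cv2.INTER_CUBIC).min(2)
for lo in(170,180,190,200,210):
    m=cv2.morphologyEx((c>lo).astype(np.uint8),cv2.MORPH_CLOSE,np.ones((25,25)))
    cs=max(cv2.findContours(m,0,2)[0],key=cv2.contourArea)
    p=(cs[:,0,:]+.5)/up-.5+[x0,y0]
    w=np.array([plane("top",q,.044)[:2] for q in p],np.float32)
    r=cv2.minAreaRect(w);print(lo,np.round(r[0],4),np.round(r[1],4),round(r[2],2))
Rt=R.from_quat(robot.state()["ee_rot"]).as_matrix();print(Rt.round(3))
o=np.array([.53,.2695]);a=np.radians(12.2)
f=lambda x,y,z:(*(o+[x*np.cos(a)-y*np.sin(a),x*np.sin(a)+y*np.cos(a)]),z)
for q in[(-37,0,28),(26,0,37),(-36,7,34),(-36,-7,34),(26,7,34),(26,-7,34),(-78,15,75),(-78,-15,75),(82,75,56),(82,-75,56)]:
    P=f(*(np.array(q)/1000));print(q,np.round(P,4),"top crop",((proj("top",P)-[200,95]+.5)*3.5-.5).round(0),"scene crop",((proj("scene",P)-[225,110]+.5)*3-.5).round(0))
E
```

```text
170 [0.5245 0.0218] [0.0782 0.0156] 7.74
180 [0.5246 0.022 ] [0.0763 0.0143] 7.66
190 [0.5215 0.0219] [0.0685 0.013 ] 7.82
200 [0.5216 0.0224] [0.0667 0.0113] 7.67
210 [0.5112 0.0219] [0.0234 0.0085] 6.1
[[ 0.964  0.265 -0.   ]
 [ 0.265 -0.964  0.002]
 [ 0.    -0.002 -1.   ]]
(-37, 0, 28) [0.4938 0.2617 0.028 ] top crop [248. 446.] scene crop [169. 297.]
(26, 0, 37) [0.5554 0.275  0.037 ] top crop [222. 340.] scene crop [236. 261.]
(-36, 7, 34) [0.4933 0.2687 0.034 ] top crop [235. 447.] scene crop [165. 286.]
(-36, -7, 34) [0.4963 0.2551 0.034 ] top crop [258. 441.] scene crop [175. 293.]
(26, 7, 34) [0.5539 0.2818 0.034 ] top crop [211. 344.] scene crop [231. 261.]
(26, -7, 34) [0.5569 0.2682 0.034 ] top crop [235. 338.] scene crop [242. 268.]
(-78, 15, 75) [0.4506 0.2677 0.075 ] top crop [228. 519.] scene crop [108. 250.]
(-78, -15, 75) [0.4569 0.2384 0.075 ] top crop [281. 506.] scene crop [131. 266.]
(82, 75, 56) [0.5943 0.3601 0.056 ] top crop [ 69. 273.] scene crop [234. 186.]
(82, -75, 56) [0.626  0.2135 0.056 ] top crop [323. 213.] scene crop [357. 255.]
```

```bash
python3 -m handwheel '[{"slide":[0.07,-0.06,-0.02],"spin":0,"jaw":0},{"slide":[0.14,-0.13,-0.04],"spin":0,"jaw":0},{"slide":[0.22,-0.19,-0.06],"spin":0,"jaw":0},{"slide":[0.29,-0.26,-0.08],"spin":0,"jaw":0},{"slide":[0.36,-0.32,-0.1],"spin":0,"jaw":0}]' 100
python3 -m handwheel '[{"slide":[0.07,-0.06,0],"spin":0,"jaw":0},{"slide":[0.14,-0.13,0],"spin":0,"jaw":0},{"slide":[0.22,-0.19,0],"spin":0,"jaw":0},{"slide":[0.29,-0.26,0],"spin":0,"jaw":0},{"slide":[0.36,-0.32,0],"spin":0,"jaw":0}]'
python3 -m handwheel '[{"slide":[0.06,-0.05,0],"spin":0.02,"jaw":0},{"slide":[0.12,-0.11,0],"spin":0.04,"jaw":0},{"slide":[0.18,-0.16,0],"spin":0.06,"jaw":0},{"slide":[0.24,-0.22,0],"spin":0.085,"jaw":0},{"slide":[0.30,-0.276,0],"spin":0.085,"jaw":0}]'
python3 - <<'E'
from h import *
s=st();Rt=R.from_quat(s["ee_rot"]).as_matrix();print(Rt.round(4))
d=np.array([.523,.022,.10])-s["tool_pos"];print("tool delta units",(Rt.T@d/.5).round(4),"yaw",np.degrees(np.arctan2(Rt[1,0],Rt[0,0])))
E
```

```text
time_s: 0.6
tool_pos: [0.2837, -0.3503, 0.2415]
ee_rot: [0.991, 0.133, -0.0, -0.001]
wrist_force: [0.6, -0.4, 0.6]
finger_gap: 0.0421
gripper_force: 0.0
time_s: 1.1
tool_pos: [0.4149, -0.1484, 0.2415]
ee_rot: [0.991, 0.134, -0.0, -0.0]
wrist_force: [0.5, 0.2, 0.6]
finger_gap: 0.0428
gripper_force: 0.0
time_s: 1.6
tool_pos: [0.523, 0.0239, 0.2413]
ee_rot: [0.998, 0.067, -0.0, -0.0]
wrist_force: [0.5, -1.1, 0.2]
finger_gap: 0.0425
gripper_force: 0.0
1.6 pos [0.523  0.0239 0.2413] F [ 0.5  -1.07  0.19] M [-0.01  0.02 -0.01] gap 0.0425 gf 0.0
[[ 9.910e-01  1.336e-01 -9.000e-04]
 [ 1.336e-01 -9.910e-01  0.000e+00]
 [-9.000e-04 -1.000e-04 -1.000e+00]]
tool delta units [-0.0003  0.0038  0.2825] yaw 7.6759525716888435
```

```bash
python3 -m handwheel '[{"slide":[0,0.004,0.08],"spin":0,"jaw":0},{"slide":[0,0.004,0.17],"spin":0,"jaw":0},{"slide":[0,0.004,0.26],"spin":0,"jaw":0},{"slide":[0,0.004,0.34],"spin":0,"jaw":0},{"slide":[0,0.004,0.40],"spin":0,"jaw":0}]'
python3 -m handwheel '[{"slide":[0,0,0.02],"spin":0,"jaw":0},{"slide":[0,0,0.04],"spin":0,"jaw":0},{"slide":[0,0,0.04],"spin":0,"jaw":0},{"slide":[0,0,0.04],"spin":0,"jaw":0}]'
python3 - <<'E'
from h import *
cv2.imwrite("pics/top1.png",robot.get_image("top"));im=robot.get_image("scene");cv2.imwrite("pics/scene1.png",im)
st()
cv2.imwrite("pics/c1.png",cv2.resize(im[200:320,270:410],None,fx=4,fy=4,interpolation=cv2.INTER_CUBIC))
E
```

```text
time_s: 2.1
tool_pos: [0.5206, 0.0205, 0.0384]
ee_rot: [0.998, 0.067, -0.002, -0.0]
wrist_force: [1.0, 0.3, 0.1]
finger_gap: 0.0426
gripper_force: 0.0
time_s: 2.5
tool_pos: [0.5246, 0.0199, 0.0233]
ee_rot: [0.998, 0.067, 0.001, 0.0]
wrist_force: [0.2, 0.0, 0.4]
finger_gap: 0.0426
gripper_force: 0.0
2.6 pos [0.5248 0.0199 0.0236] F [ 0.71 -0.01  0.2 ] M [ 0.03 -0.02 -0.04] gap 0.0427 gf 0.0
```

View pics/c1.png

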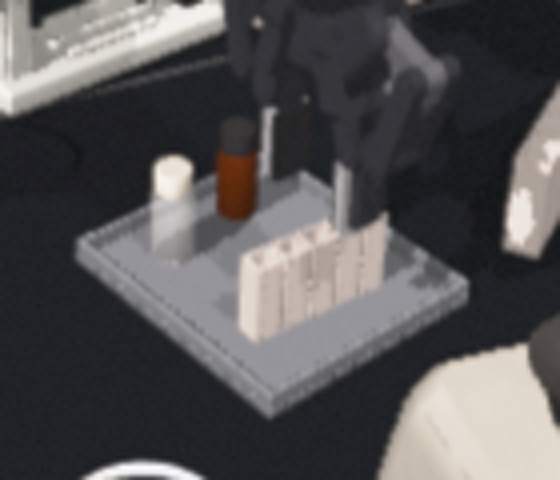

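The near finger sits around crop (360,225), at the strip's far end, and it looks behind or above the strip rather than in front of it. I'll check by projecting the expected positions.

```bash
python3 - <<'E'
from h import *
s=robot.state();Rt=R.from_quat(s["ee_rot"]).as_matrix();p=s["tool_pos"]
c=lambda n,P:((proj(n,P)-[270,200]+.5)*4-.5).round(0) if n=="scene" else proj(n,P).round(1)
for nm,q in(("tcp",[0,0,0]),("+y tip",[0,.021,-.008]),("-y tip",[0,-.021,-.008])): print(nm,c("scene",p+Rt@q),c("top",p+Rt@q))
a=np.radians(7.7)
for x in(-37,37):
  for y in(-6.5,6.5):
    for z in (3,44):
      P=np.array([.523+(x*np.cos(a)-y*np.sin(a))/1e3,.022+(x*np.sin(a)+y*np.cos(a))/1e3,z/1e3]);print(x,y,z,c("scene",P),c("top",P))
# 3D of visible scene points, by planes
u=lambda x,y:((x+.5)/4-.5+270,(y+.5)/4-.5+200)
print("top near-left",plane("scene",u(240,255),.044),"bottom corner",plane("scene",u(258,340),.003),"top right",plane("scene",u(388,218),.044),"bottom right",plane("scene",u(382,290),.003))
E
```

```text
tcp [314. 272.] [387.3 204.4]
+y tip [344. 282.] [397.8 202.4]
-y tip [287. 235.] [377.7 205.6]
-37 -6.5 3 [250. 343.] [391.1 223. ]
-37 -6.5 44 [253. 271.] [394.  221.8]
-37 6.5 3 [233. 327.] [385.  223.9]
-37 6.5 44 [236. 255.] [387.7 222.8]
37 -6.5 3 [376. 285.] [385.  188.6]
37 -6.5 44 [382. 215.] [387.6 185.9]
37 6.5 3 [359. 270.] [379.  189.6]
37 6.5 44 [364. 201.] [381.3 186.9]
top near-left [0.48728136 0.02294115 0.044     ] bottom corner [0.49123268 0.01067704 0.003     ] top right [0.56153985 0.01719354 0.044     ] bottom right [0.56093678 0.0160036  0.003     ]
```

```bash
python3 - <<'E'
from h import *
for n,(x0,y0,x1,y1) in(("scene",(325,236,372,288)),("top",(370,180,406,228))):
    a=cv2.imread(f"pics/{n}0.png")[y0:y1,x0:x1].astype(int);b=cv2.imread(f"pics/{n}1.png")[y0:y1,x0:x1].astype(int)
    d=np.abs(a-b).max(2);print(n,x0,y0)
    for i,r in enumerate(d): print(y0+i,"".join(" .:#"[min(3,v//20)] for v in r))
E
```

```text
scene 325 236
236           ###.               ...............   
237          .###                ..............    
238          .:#...              ..............  ..
239          .:#..::             .............. ...
240           :#..:::.          .#:............ . .
241           :#..:::::         :##:..  ......  .  
242          .:#.::::::.        #####. ......      
243          .:. ::::.. .:.     #####........      
244           .  :::.   :::..  .#####... ....      
245               .     :::::.  #####...   .       
246                     ::::::..#####.......       
247                     ::::::::#####:..  .        
248                   ..:::::::::####... .         
249                 ..:::::::::::####..            
250               ..:::::::::::::##:.  :##:        
251              .::::::::::::::.##..#######.      
252            .::::::::::::::::.#: #########      
253         ..:::::::::::::::::.  .##########      
254         :::::::::::::::::. .:.:##########      
255        ..:::::::::::::::.  ::.:########:       
256  . .   ...:::::::::::.     .:.:#######.   
[... 2890 characters left out ...]
::::###::.
211       :#####::#####:.####::::##:::..
212       :#####:.:#####:####:::#####:. 
213 ...   :######::##########:::######:.
214 ...   :######::##########:::#######:
215 :::.  :######:::#########:::########
216 :::.  :#######::#########:::########
217 :::.  :#######::##########:::##:::..
218 #::.  :#######..:####:####::::.     
219 #::.  :#######:.:####:####:::.      
220 :::.  :#######: .#########:::.      
221 :::.  :#######:..########::::.      
222 #::.  :########:.:#######::::.      
223 ::::  :#########:::######::::.      
224 ::::  ###########:::#####::::.      
225 #::: .############::#####::::.      
226 :::: .############::#####::::.      
227 :::: .############::#####:::.
```

```bash
python3 - <<'E'
from h import *
a=cv2.imread("pics/scene1.png")[130:310,240:400];b=cv2.imread("pics/top1.png")[120:280,310:470]
a=cv2.resize(a,None,fx=2.5*1.0,fy=2.5,interpolation=cv2.INTER_CUBIC);b=cv2.resize(b,(400,400),interpolation=cv2.INTER_CUBIC)
b=cv2.copyMakeBorder(b,0,50,0,0,0);cv2.imwrite("pics/c2.png",np.hstack([a,b]))
E
```

```text
(no output)
```

View pics/c2.png

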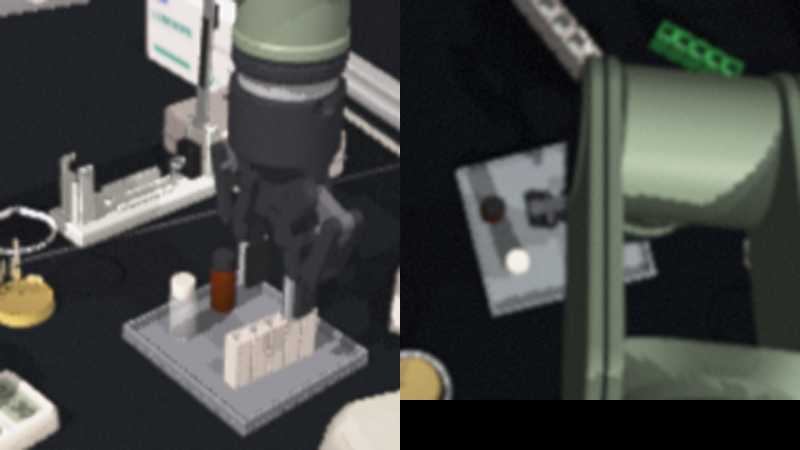

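The image puts the fingertips higher than the reported TCP. Closing on the strip should settle it: the gap will read about 13 mm if it's gripped and 0 if the jaws miss.

```bash
python3 -m handwheel '[{"slide":[0,0,0],"spin":0,"jaw":0.3},{"slide":[0,0,0],"spin":0,"jaw":0.5},{"slide":[0,0,0],"spin":0,"jaw":0.75},{"slide":[0,0,0],"spin":0,"jaw":0.75},{"slide":[0,0,0],"spin":0,"jaw":0.75}]' 20
python3 - <<'E'
from h import *
im=robot.get_image("scene");cv2.imwrite("pics/scene2.png",im);st()
n="scene";x0,y0,x1,y1=(325,236,372,290)
a=cv2.imread(f"pics/{n}0.png")[y0:y1,x0:x1].astype(int);b=im[y0:y1,x0:x1].astype(int)
d=np.abs(a-b).max(2)
for i,r in enumerate(d): print(y0+i,"".join(" .:#"[min(3,v//20)] for v in r))
E
```

```text
time_s: 3.1
tool_pos: [0.523, 0.0202, 0.0218]
ee_rot: [0.998, 0.067, 0.0, -0.0]
wrist_force: [-0.9, 0.3, 0.1]
finger_gap: 0.0108
gripper_force: 0.0
3.15 pos [0.523  0.0201 0.0218] F [-0.29 -0.21  0.28] M [-0.07 -0.03 -0.01] gap 0.0106 gf 0.0
236             . .###.   .................        
237           ..:..###.   ................         
238          ...::.###.  .:#:.. .........          
239           . .:.:##.  .###..  .......           
240             .: :#.   :####. .......            
241            ... :# .  :####...  ...             
242          ..::. :# ::.:####...   .              
243          .:..  ## ::: ####:..  ..              
244                :# ::: ####:.... ..             
245                :#.::. ##::... .                
246                ##.::. ##:.                     
247               .#:.##: ##:...     .             
248                ::.##: ##: ....                 
249                ...##: ##: ..::.                
250               ....::. ##. ...:::.              
251              .:::.   .##. ..:::::.    :.       
252            ..:::::....
[... 1201 characters left out ...]
                    
276                                                
277                                                
278                                                
279                                                
280                                                
281                                                
282                                                
283                                                
284                                                
285                                                
286                                                
287                                                
288                                                
289
```

```bash
python3 -m handwheel '[{"slide":[0,0,0],"spin":0,"jaw":0},{"slide":[0,0,0],"spin":0,"jaw":0},{"slide":[0,0,0.01],"spin":0,"jaw":0},{"slide":[0,0,0.02],"spin":0,"jaw":0},{"slide":[0,0,0.03],"spin":0,"jaw":0}]' 20
python3 -m handwheel '[{"slide":[0,0,0],"spin":0,"jaw":0.3},{"slide":[0,0,0],"spin":0,"jaw":0.5},{"slide":[0,0,0],"spin":0,"jaw":0.75},{"slide":[0,0,0],"spin":0,"jaw":0.75},{"slide":[0,0,0],"spin":0,"jaw":0.75}]'
python3 - <<'E'
from h import *
im=robot.get_image("scene");cv2.imwrite("pics/scene3.png",im);st()
cv2.imwrite("pics/c3.png",cv2.resize(im[190:310,280:400],None,fx=5,fy=5,interpolation=cv2.INTER_CUBIC))
E
```

```text
time_s: 3.65
tool_pos: [0.5227, 0.0202, 0.0061]
ee_rot: [0.998, 0.067, -0.0, -0.0]
wrist_force: [0.2, 0.4, 0.6]
finger_gap: 0.0429
gripper_force: 0.0
time_s: 4.15
tool_pos: [0.5233, 0.0201, 0.007]
ee_rot: [0.998, 0.067, 0.0, 0.0]
wrist_force: [1.0, 0.7, 0.3]
finger_gap: 0.0108
gripper_force: 0.0
4.2 pos [0.5232 0.0201 0.007 ] F [ 0.67 -0.07 -0.19] M [-0.    0.04  0.02] gap 0.0107 gf 0.0
```

View pics/c3.png

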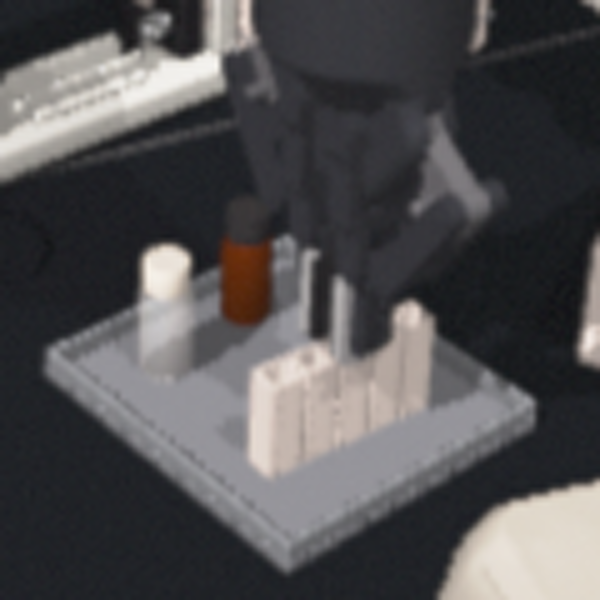

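Near finger's bottom is at crop (368,350) → scene (353.6,260). It ends just above the strip's rim, so the tips really are about 40 mm above the reported z, while x and y agree. I'll go down a little more and feel again.

```bash
python3 -m handwheel '[{"slide":[0,0,0],"spin":0,"jaw":0},{"slide":[0,0,0],"spin":0,"jaw":0},{"slide":[0,0,0.01],"spin":0,"jaw":0},{"slide":[0,0,0.02],"spin":0,"jaw":0},{"slide":[0,0,0.024],"spin":0,"jaw":0}]' 20
python3 -m handwheel '[{"slide":[0,0,0],"spin":0,"jaw":0.3},{"slide":[0,0,0],"spin":0,"jaw":0.5},{"slide":[0,0,0],"spin":0,"jaw":0.75},{"slide":[0,0,0],"spin":0,"jaw":0.75},{"slide":[0,0,0],"spin":0,"jaw":0.75}]'
python3 - <<'E'
from h import *
im=robot.get_image("scene");cv2.imwrite("pics/scene4.png",im);s=st()
p=np.array([.5233,.0201]);a=np.radians(7.7)
n=np.array([np.sin(a),-np.cos(a)])
for z in(.03,.04,.045,.05,.055): print(z,proj("scene",[*(p+.017*n),z]).round(1))
E
```

```text
time_s: 4.7
tool_pos: [0.5223, 0.0202, -0.0062]
ee_rot: [0.998, 0.067, -0.001, -0.0]
wrist_force: [-0.8, 1.0, 0.2]
finger_gap: 0.0424
gripper_force: 0.0
time_s: 5.2
tool_pos: [0.5231, 0.0201, -0.0051]
ee_rot: [0.998, 0.067, 0.0, 0.0]
wrist_force: [-0.8, -0.5, -1.0]
finger_gap: 0.0119
gripper_force: 22.8
5.25 pos [ 0.5231  0.0201 -0.0051] F [-0.51  0.86 -0.91] M [ 0.01  0.04 -0.01] gap 0.0121 gf 22.8
0.03 [353.4 269.9]
0.04 [353.7 265.5]
0.045 [353.9 263.2]
0.05 [354. 261.]
0.055 [354.2 258.7]
```

Gripped: gap 12 mm at 22.8 N, with the tips near the strip's top, so true tip z ≈ reported + 0.042. I'll reopen, go 13 mm deeper and grip firmly.

```bash
python3 -m handwheel '[{"slide":[0,0,0],"spin":0,"jaw":0.3},{"slide":[0,0,0],"spin":0,"jaw":0.2},{"slide":[0,0,0.01],"spin":0,"jaw":0.2},{"slide":[0,0,0.02],"spin":0,"jaw":0.2},{"slide":[0,0,0.026],"spin":0,"jaw":0.2}]' 20
python3 -m handwheel '[{"slide":[0,0,0],"spin":0,"jaw":0.5},{"slide":[0,0,0],"spin":0,"jaw":1},{"slide":[0,0,0],"spin":0,"jaw":1},{"slide":[0,0,0],"spin":0,"jaw":1},{"slide":[0,0,0],"spin":0,"jaw":1}]' 60
python3 -m handwheel '[{"slide":[0,0,-0.03],"spin":0,"jaw":1},{"slide":[0,0,-0.10],"spin":0,"jaw":1},{"slide":[0,0,-0.18],"spin":0,"jaw":1},{"slide":[0,0,-0.25],"spin":0,"jaw":1},{"slide":[0,0,-0.25],"spin":0,"jaw":1}]'
python3 - <<'E'
from h import *
st()
E
```

```text
time_s: 5.75
tool_pos: [0.5224, 0.0202, -0.019]
ee_rot: [0.998, 0.067, -0.001, -0.0]
wrist_force: [0.7, 0.8, -0.3]
finger_gap: 0.0339
gripper_force: 0.0
time_s: 6.25
tool_pos: [0.5232, 0.0201, -0.0181]
ee_rot: [0.998, 0.067, 0.0, 0.0]
wrist_force: [-0.6, 0.5, 0.6]
finger_gap: 0.012
gripper_force: 62.7
time_s: 6.75
tool_pos: [0.5282, 0.0195, 0.1131]
ee_rot: [0.998, 0.067, 0.006, 0.001]
wrist_force: [1.1, -0.1, 0.0]
finger_gap: 0.012
gripper_force: 62.9
6.75 pos [0.5282 0.0195 0.1131] F [ 1.14 -0.12  0.03] M [-0.02 -0.06 -0.04] gap 0.012 gf 62.9
```

```bash
python3 -m handwheel '[{"slide":[0.01,-0.08,0],"spin":-0.01,"jaw":1},{"slide":[0.02,-0.17,0],"spin":-0.02,"jaw":1},{"slide":[0.03,-0.26,0],"spin":-0.03,"jaw":1},{"slide":[0.04,-0.35,0],"spin":-0.04,"jaw":1},{"slide":[0.045,-0.43,0],"spin":-0.05,"jaw":1}]'
python3 -m handwheel '[{"slide":[0.005,-0.05,0],"spin":0,"jaw":1},{"slide":[0.005,-0.06,0],"spin":0,"jaw":1},{"slide":[0.005,-0.06,0],"spin":0,"jaw":1},{"slide":[0.005,-0.06,0],"spin":0,"jaw":1}]'
python3 - <<'E'
from h import *
im=robot.get_image("scene");cv2.imwrite("pics/scene5.png",im);tp=robot.get_image("top");cv2.imwrite("pics/top5.png",tp)
s=st();Rt=R.from_quat(s["ee_rot"]).as_matrix();print(Rt.round(3),"yaw",np.degrees(np.arctan2(Rt[1,0],Rt[0,0])))
p=s["tool_pos"];ub=p[2]+.021
c=lambda P:((proj("scene",P)-[245,125]+.5)*4-.5).round(0)
for x in(-37,37):
  for y in(-6.5,6.5):
    for z in (0,41):
      q=Rt@np.array([x,-y,0])/1e3;print(x,y,z,c([p[0]+q[0],p[1]+q[1],ub+z/1e3]))
a=cv2.resize(im[125:265,245:365],None,fx=4,fy=4,interpolation=cv2.INTER_CUBIC);b=cv2.resize(tp[150:250,240:310],None,fx=4.5,fy=4.5,interpolation=cv2.INTER_CUBIC)
b=cv2.copyMakeBorder(b,0,560-450,0,0,0);cv2.imwrite("pics/c5.png",np.hstack([a,b]))
E
```

```text
time_s: 7.25
tool_pos: [0.5157, 0.2381, 0.1058]
ee_rot: [0.994, 0.107, -0.001, -0.0]
wrist_force: [0.4, -1.1, -0.2]
finger_gap: 0.0111
gripper_force: 62.9
time_s: 7.65
tool_pos: [0.5124, 0.2649, 0.1061]
ee_rot: [0.994, 0.106, -0.001, 0.0]
wrist_force: [0.4, -0.8, 0.0]
finger_gap: 0.0118
gripper_force: 62.9
7.75 pos [0.5127 0.2647 0.1065] F [ 0.82 -0.35  0.98] M [ 0.03  0.01 -0.02] gap 0.0116 gf 62.9
[[ 0.978  0.21  -0.001]
 [ 0.21  -0.978 -0.001]
 [-0.001  0.    -1.   ]] yaw 12.096158462139902
-37 -6.5 0 [120. 188.]
-37 -6.5 41 [117. 115.]
-37 6.5 0 [106. 180.]
-37 6.5 41 [103. 107.]
37 -6.5 0 [233. 152.]
37 -6.5 41 [233.  82.]
37 6.5 0 [219. 145.]
37 6.5 41 [218.  75.]
```

View pics/c5.png

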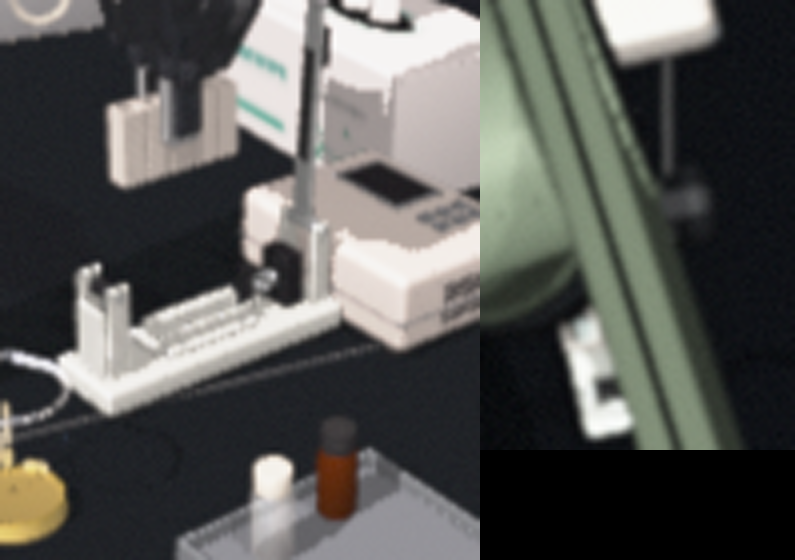

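The held strip shows at scene crop (108..237, 82..188), within about 1 px of the prediction, so the z offset model holds. The catch cheeks at (78..131, 270..290) suggest the reader is a few mm farther +x than estimated. One zoomed view of the channel should refine it.

```bash
python3 - <<'E'
from h import *
t=cv2.imread("pics/top0.png");s=cv2.imread("pics/scene0.png")
a=cv2.resize(s[180:235,255:315],None,fx=8,fy=8,interpolation=cv2.INTER_CUBIC)
b=cv2.resize(t[165:240,248:286],None,fx=8,fy=8,interpolation=cv2.INTER_CUBIC)
a=cv2.copyMakeBorder(a,0,160,0,10,0);cv2.imwrite("pics/c6.png",np.hstack([a,b]))
o=np.array([.53,.2695]);an=np.radians(12.2)
f=lambda x,y,z:(*(o+np.array([x*np.cos(an)-y*np.sin(an),x*np.sin(an)+y*np.cos(an)])/1e3),z/1e3)
for q in[(-78,15,75),(-78,-15,75),(-61,15,75),(-61,-15,75),(-36,7,34),(-36,-7,34),(26,7,34),(26,-7,34),(-37,12,28),(-42,-12,28),(26,6,52),(26,-6,52)]:
    P=f(*q);print(q,"scene",((proj("scene",P)-[255,180]+.5)*8).round(0),"top",((proj("top",P)-[248,165]+.5)*8+[490,0]).round(0))
E
```

```text
(-78, 15, 75) scene [ 50. 108.] top [628. 628.]
(-78, -15, 75) scene [112. 151.] top [748. 599.]
(-61, 15, 75) scene [103.  90.] top [612. 559.]
(-61, -15, 75) scene [166. 132.] top [733. 530.]
(-36, 7, 34) scene [200. 204.] top [643. 462.]
(-36, -7, 34) scene [229. 224.] top [697. 449.]
(26, 7, 34) scene [376. 138.] top [590. 227.]
(26, -7, 34) scene [406. 157.] top [643. 214.]
(-37, 12, 28) scene [188. 216.] top [628. 472.]
(-42, -12, 28) scene [222. 256.] top [724. 468.]
(26, 6, 52) scene [378.  84.] top [584. 217.]
(26, -6, 52) scene [404. 100.] top [630. 206.]
```

View pics/c6.png

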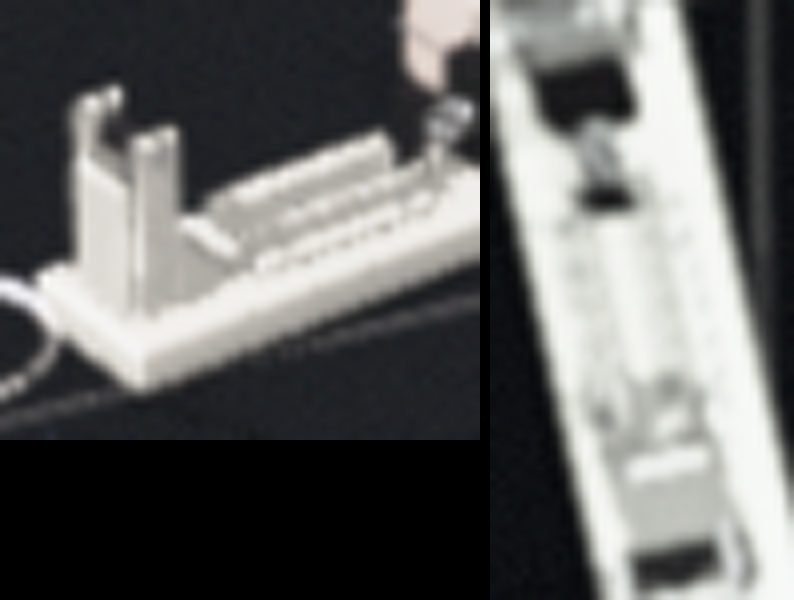

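```bash
python3 -m handwheel '[{"slide":[0,-0.002,0.04],"spin":0,"jaw":1},{"slide":[0,-0.002,0.09],"spin":0,"jaw":1},{"slide":[0,-0.002,0.14],"spin":0,"jaw":1},{"slide":[0,-0.002,0.17],"spin":0,"jaw":1},{"slide":[0,-0.002,0.17],"spin":0,"jaw":1}]'
python3 -m handwheel '[{"slide":[0,0,0],"spin":0,"jaw":1},{"slide":[0,0,0],"spin":0,"jaw":1}]'
python3 - <<'E'
from h import *
s=st();d=s["tool_pos"][:2]-[.53,.2695];print("reader xy",.9774*d[0]+.2113*d[1],-.2113*d[0]+.9774*d[1],"under",s["tool_pos"][2]+.021)
E
```

```text
time_s: 8.25
tool_pos: [0.5102, 0.2653, 0.0191]
ee_rot: [0.994, 0.106, -0.003, 0.001]
wrist_force: [-0.5, 0.3, -0.7]
finger_gap: 0.0116
gripper_force: 62.9
time_s: 8.45
tool_pos: [0.514, 0.2673, 0.0234]
ee_rot: [0.994, 0.106, 0.002, -0.0]
wrist_force: [-0.2, -0.3, -0.1]
finger_gap: 0.0114
gripper_force: 62.9
8.45 pos [0.514  0.2673 0.0234] F [-0.19 -0.34 -0.13] M [ 0.01 -0.   -0.02] gap 0.0114 gf 62.9
reader xy -0.016077273732916852 0.001261011168163865 under 0.044397201416616364
```

```bash
python3 -m handwheel '[{"slide":[0,0.002,0.005],"spin":0,"jaw":1},{"slide":[0,0.002,0.01],"spin":0,"jaw":1},{"slide":[0,0.002,0.01],"spin":0,"jaw":1},{"slide":[0,0.002,0.01],"spin":0,"jaw":1}]'
cat >> h.py <<'E'
def rd():
    s=st();d=s["tool_pos"][:2]-[.53,.2695];Ry=np.array([[.9774,.2113],[-.2113,.9774]])
    print("reader xy mm",(Ry@d*1e3).round(2),"under",round((s["tool_pos"][2]+.0211)*1e3,2),"F reader",(Ry@s["wrist_force"][:2]).round(2),round(s["wrist_force"][2],2))
E
python3 -c "from h import *;rd()"
```

```text
time_s: 8.85
tool_pos: [0.5126, 0.2661, 0.0168]
ee_rot: [0.994, 0.106, 0.0, -0.0]
wrist_force: [0.3, -0.3, 0.0]
finger_gap: 0.0117
gripper_force: 62.9
8.85 pos [0.5126 0.2661 0.0168] F [ 0.33 -0.29  0.  ] M [-0.01  0.    0.  ] gap 0.0117 gf 62.9
reader xy mm [-17.72   0.35] under 37.92 F reader [ 0.26 -0.35] 0.0
```

Now lower 2 mm at a time, feeling.

```bash
for i in 1; do python3 -m handwheel '[{"slide":[0,0,0.002],"spin":0,"jaw":1},{"slide":[0,0,0.004],"spin":0,"jaw":1},{"slide":[0,0,0.004],"spin":0,"jaw":1}]' >/dev/null; python3 -c "from h import *;rd()"; done
python3 -m handwheel '[{"slide":[0,0,0.002],"spin":0,"jaw":1},{"slide":[0,0,0.004],"spin":0,"jaw":1},{"slide":[0,0,0.004],"spin":0,"jaw":1}]' >/dev/null; python3 -c "from h import *;rd()"
```

```text
9.15 pos [0.5125 0.266  0.0145] F [0.43 0.16 0.31] M [ 0.02  0.01 -0.02] gap 0.0117 gf 62.9
reader xy mm [-17.89   0.27] under 35.65 F reader [0.46 0.06] 0.31
9.45 pos [0.5125 0.266  0.0126] F [-0.64  0.8  -0.72] M [ 0.02  0.01 -0.02] gap 0.0116 gf 62.9
reader xy mm [-17.85   0.27] under 33.66 F reader [-0.45  0.91] -0.72
```

```bash
python3 -m handwheel '[{"slide":[0,0,0.002],"spin":0,"jaw":1},{"slide":[0,0,0.004],"spin":0,"jaw":1},{"slide":[0,0,0.004],"spin":0,"jaw":1}]' >/dev/null; python3 -c "from h import *;rd()"
python3 -m handwheel '[{"slide":[0,0,0.001],"spin":0,"jaw":1},{"slide":[0,0,0.003],"spin":0,"jaw":1},{"slide":[0,0,0.003],"spin":0,"jaw":1}]' >/dev/null; python3 -c "from h import *;rd()"
```

```text
9.75 pos [0.5125 0.266  0.0106] F [ 0.42 -1.12  0.06] M [-0.03  0.07  0.05] gap 0.0118 gf 62.9
reader xy mm [-17.86   0.26] under 31.66 F reader [ 0.17 -1.18] 0.06
10.05 pos [0.5127 0.2661 0.0103] F [-2.37 -1.12  5.88] M [-0.1   0.4   0.04] gap 0.0116 gf 64.0
reader xy mm [-17.61   0.29] under 31.39 F reader [-2.55 -0.6 ] 5.88
```

```bash
python3 -m handwheel '[{"slide":[0,0,-0.003],"spin":0,"jaw":1},{"slide":[0,0,-0.0035],"spin":0,"jaw":1},{"slide":[0,0.003,-0.0035],"spin":0,"jaw":1},{"slide":[0,0.003,-0.0035],"spin":0,"jaw":1}]' >/dev/null; python3 -c "from h import *;rd()"
python3 -m handwheel '[{"slide":[0,-0.004,0],"spin":0,"jaw":1},{"slide":[0,-0.006,0],"spin":0,"jaw":1},{"slide":[0,-0.006,0],"spin":0,"jaw":1}]' >/dev/null; python3 -c "from h import *;rd()"
```

```text
10.45 pos [0.5129 0.2644 0.0108] F [-0.09 -0.35 -0.47] M [-0.    0.    0.04] gap 0.0119 gf 63.0
reader xy mm [-17.8   -1.39] under 31.9 F reader [-0.17 -0.32] -0.47
10.75 pos [0.5123 0.2672 0.011 ] F [-0.38 -1.92  0.28] M [-0.29 -0.03 -0.  ] gap 0.0118 gf 63.1
reader xy mm [-17.74   1.53] under 32.14 F reader [-0.78 -1.8 ] 0.28
```

```bash
python3 -m handwheel '[{"slide":[0,0.004,0],"spin":0,"jaw":1},{"slide":[0,0.008,0],"spin":0,"jaw":1},{"slide":[0,0.008,0],"spin":0,"jaw":1},{"slide":[0,0.008,0],"spin":0,"jaw":1}]' >/dev/null; python3 -c "from h import *;rd()"

```

```text
11.15 pos [0.5132 0.2636 0.011 ] F [-0.23 -0.09 -0.12] M [ 0.01  0.08 -0.02] gap 0.0121 gf 62.9
reader xy mm [-17.68  -2.18] under 32.11 F reader [-0.25 -0.04] -0.12
```

```bash
python3 -m handwheel '[{"slide":[0,0.003,0],"spin":0,"jaw":1},{"slide":[0,0.003,0],"spin":0,"jaw":1},{"slide":[0,0.003,0],"spin":0,"jaw":1}]' >/dev/null; python3 -c "from h import *;rd()"
python3 -m handwheel '[{"slide":[0,0.003,0],"spin":0,"jaw":1},{"slide":[0,0.003,0],"spin":0,"jaw":1},{"slide":[0,0.003,0],"spin":0,"jaw":1}]' >/dev/null; python3 -c "from h import *;rd()"

```

```text
11.45 pos [0.5135 0.2624 0.0111] F [-0.3   0.53 -0.4 ] M [ 0.17  0.08 -0.01] gap 0.0117 gf 63.0
reader xy mm [-17.65  -3.46] under 32.24 F reader [-0.18  0.58] -0.4
11.75 pos [0.5138 0.2617 0.0114] F [-1.49  4.68  2.03] M [0.94 0.39 0.04] gap 0.0117 gf 63.2
reader xy mm [-17.52  -4.21] under 32.53 F reader [-0.46  4.89] 2.03
```

```bash
python3 -m handwheel '[{"slide":[0,-0.005,0],"spin":0,"jaw":1},{"slide":[0,-0.008,0],"spin":0,"jaw":1},{"slide":[0,-0.008,0],"spin":0,"jaw":1},{"slide":[0,-0.008,0.002],"spin":0,"jaw":1},{"slide":[0,-0.008,0.002],"spin":0,"jaw":1}]' >/dev/null; python3 -c "from h import *;rd()"
python3 -m handwheel '[{"slide":[0,0,0.002],"spin":0,"jaw":1},{"slide":[0,0,0.002],"spin":0,"jaw":1},{"slide":[0,0,0.002],"spin":0,"jaw":1}]' >/dev/null; python3 -c "from h import *;rd()"

```

```text
12.25 pos [0.513  0.2643 0.0098] F [-0.43  0.56  0.06] M [0.04 0.02 0.01] gap 0.0114 gf 62.9
reader xy mm [-17.68  -1.45] under 30.94 F reader [-0.3   0.64] 0.06
12.55 pos [0.5128 0.2645 0.0089] F [-0.19 -0.64  0.16] M [ 0.   -0.01  0.  ] gap 0.0118 gf 62.9
reader xy mm [-17.84  -1.3 ] under 29.96 F reader [-0.32 -0.59] 0.16
```

```bash
python3 -m handwheel '[{"slide":[0.004,0,0],"spin":0,"jaw":1},{"slide":[0.008,0,0],"spin":0,"jaw":1},{"slide":[0.008,0,0],"spin":0,"jaw":1}]' >/dev/null; python3 -c "from h import *;rd()"
python3 -m handwheel '[{"slide":[0.004,0,0],"spin":0,"jaw":1},{"slide":[0.004,0,0],"spin":0,"jaw":1}]' >/dev/null; python3 -c "from h import *;rd()"
python3 -m handwheel '[{"slide":[0.004,0,0],"spin":0,"jaw":1},{"slide":[0.004,0,0],"spin":0,"jaw":1}]' >/dev/null; python3 -c "from h import *;rd()"
```

```text
12.85 pos [0.5174 0.2655 0.0092] F [ 0.29  0.06 -0.7 ] M [ 0.03 -0.03 -0.03] gap 0.0117 gf 62.9
reader xy mm [-13.12  -1.23] under 30.29 F reader [ 0.29 -0.  ] -0.7
13.05 pos [0.5192 0.2659 0.0091] F [-0.13 -0.26  0.31] M [-0.01 -0.02  0.01] gap 0.0121 gf 62.9
reader xy mm [-11.33  -1.2 ] under 30.21 F reader [-0.19 -0.23] 0.31
13.25 pos [0.5197 0.266  0.0088] F [-2.41 -1.07  1.16] M [-0.05  0.4  -0.04] gap 0.0117 gf 63.1
reader xy mm [-10.77  -1.2 ] under 29.85 F reader [-2.58 -0.54] 1.16
```

```bash
python3 -m handwheel '[{"slide":[0.004,0,0],"spin":0,"jaw":1},{"slide":[0.008,0,0],"spin":0,"jaw":1},{"slide":[0.008,0,0],"spin":0,"jaw":1}]' >/dev/null; python3 -c "from h import *;rd()"
python3 -m handwheel '[{"slide":[0.004,0,0],"spin":0,"jaw":1},{"slide":[0.008,0,0],"spin":0,"jaw":1},{"slide":[0.008,0,0],"spin":0,"jaw":1}]' >/dev/null; python3 -c "from h import *;rd()"
```

```text
13.55 pos [0.5231 0.2668 0.0086] F [-4.05 -0.42  2.76] M [-0.18  0.86 -0.07] gap 0.0116 gf 63.3
reader xy mm [-7.28 -1.2 ] under 29.68 F reader [-4.05  0.44] 2.76
13.85 pos [0.5261 0.2674 0.0084] F [-8.38 -2.11  4.54] M [-0.24  1.18  0.03] gap 0.0121 gf 63.5
reader xy mm [-4.29 -1.19] under 29.55 F reader [-8.64 -0.29] 4.54
```

```bash
python3 -m handwheel '[{"slide":[0.004,0,-0.001],"spin":0,"jaw":1},{"slide":[0.008,0,-0.001],"spin":0,"jaw":1},{"slide":[0.008,0,-0.001],"spin":0,"jaw":1}]' >/dev/null; python3 -c "from h import *;rd()"
python3 -m handwheel '[{"slide":[0.003,0,0],"spin":0,"jaw":1},{"slide":[0.004,0,0],"spin":0,"jaw":1},{"slide":[0.004,0,0],"spin":0,"jaw":1}]' >/dev/null; python3 -c "from h import *;rd()"
```

```text
14.15 pos [0.5287 0.268  0.0085] F [-10.25  -2.37   4.73] M [-0.39  1.46  0.  ] gap 0.0114 gf 63.6
reader xy mm [-1.64 -1.21] under 29.55 F reader [-10.52  -0.15] 4.73
14.45 pos [0.53   0.2683 0.0085] F [-10.48  -2.31   5.21] M [-0.37  1.53 -0.  ] gap 0.0121 gf 63.7
reader xy mm [-0.22 -1.17] under 29.56 F reader [-10.73  -0.05] 5.21
```

```bash
python3 -m handwheel '[{"slide":[0.003,0,0],"spin":0,"jaw":1},{"slide":[0.004,0,0],"spin":0,"jaw":1},{"slide":[0.004,0,0],"spin":0,"jaw":1}]' >/dev/null; python3 -c "from h import *;rd()"
python3 -m handwheel '[{"slide":[0.002,0,0],"spin":0,"jaw":1},{"slide":[0.002,0,0],"spin":0,"jaw":1},{"slide":[0.002,0,0],"spin":0,"jaw":1}]' >/dev/null; python3 -c "from h import *;rd()"
```

```text
14.75 pos [0.5315 0.2686 0.0084] F [-12.13  -2.27   6.66] M [-0.4   1.8   0.02] gap 0.012 gf 63.8
reader xy mm [ 1.28 -1.18] under 29.51 F reader [-12.33   0.35] 6.66
15.05 pos [0.5323 0.2688 0.0084] F [-12.98  -2.35   7.06] M [-0.44  1.82 -0.  ] gap 0.0118 gf 63.9
reader xy mm [ 2.07 -1.21] under 29.5 F reader [-13.19   0.45] 7.06
```

```bash
python3 -m handwheel '[{"slide":[0.001,0,-0.001],"spin":0,"jaw":1},{"slide":[0.0015,0,-0.001],"spin":0,"jaw":1},{"slide":[0.0015,0,-0.001],"spin":0,"jaw":1}]' >/dev/null; python3 -c "from h import *;rd()"
```

```text
15.35 pos [0.5324 0.2688 0.0085] F [-13.29  -2.59   6.39] M [-0.46  1.94 -0.04] gap 0.0117 gf 63.8
reader xy mm [ 2.15 -1.2 ] under 29.58 F reader [-13.54   0.28] 6.39
```

```bash
python3 -m handwheel '[{"slide":[0.001,0,0],"spin":0,"jaw":1},{"slide":[0.001,0,0],"spin":0,"jaw":1},{"slide":[0.001,0,0],"spin":0,"jaw":1}]' >/dev/null; python3 -c "from h import *;rd()"
```

```text
15.65 pos [0.5327 0.2688 0.0085] F [-13.02  -2.55   7.16] M [-0.49  1.94  0.03] gap 0.0115 gf 63.9
reader xy mm [ 2.47 -1.2 ] under 29.61 F reader [-13.27   0.26] 7.16
```

```bash
python3 -m handwheel '[{"slide":[0.0015,0,0],"spin":0,"jaw":1},{"slide":[0.0015,0,0],"spin":0,"jaw":1},{"slide":[0.0015,0,0],"spin":0,"jaw":1}]' >/dev/null; python3 -c "from h import *;rd()"
```

```text
15.95 pos [0.5326 0.2688 0.0085] F [-14.32  -3.5    8.63] M [-0.55  2.21 -0.01] gap 0.0117 gf 64.1
reader xy mm [ 2.41 -1.22] under 29.62 F reader [-14.73  -0.4 ] 8.63
```

```bash
python3 -m handwheel '[{"slide":[-0.001,0,0.001],"spin":0,"jaw":1},{"slide":[-0.001,0,0.002],"spin":0,"jaw":1},{"slide":[-0.001,0,0.003],"spin":0,"jaw":1},{"slide":[-0.001,0,0.003],"spin":0,"jaw":1}]' >/dev/null; python3 -c "from h import *;rd()"
```

```text
16.35 pos [0.5326 0.2689 0.007 ] F [-13.18  -3.55   7.9 ] M [-0.47  2.09  0.  ] gap 0.0118 gf 64.1
reader xy mm [ 2.4  -1.15] under 28.14 F reader [-13.63  -0.69] 7.9
```

```bash
python3 -m handwheel '[{"slide":[0,0,0.001],"spin":0,"jaw":1},{"slide":[0,0,0.002],"spin":0,"jaw":1},{"slide":[0,0,0.003],"spin":0,"jaw":1},{"slide":[0,0,0.003],"spin":0,"jaw":1}]' >/dev/null; python3 -c "from h import *;rd()"
python3 -m handwheel '[{"slide":[0,0,0.001],"spin":0,"jaw":1},{"slide":[0,0,0.002],"spin":0,"jaw":1},{"slide":[0,0,0.003],"spin":0,"jaw":1},{"slide":[0,0,0.003],"spin":0,"jaw":1}]' >/dev/null; python3 -c "from h import *;rd()"
```

```text
16.75 pos [0.5326 0.2689 0.0055] F [-13.24  -2.78   7.71] M [-0.45  1.99  0.03] gap 0.0119 gf 64.0
reader xy mm [ 2.38 -1.14] under 26.56 F reader [-13.53   0.08] 7.71
17.15 pos [0.5325 0.2689 0.004 ] F [-14.12  -2.83   7.6 ] M [-0.44  2.12  0.01] gap 0.012 gf 64.1
reader xy mm [ 2.36 -1.12] under 25.14 F reader [-14.4    0.22] 7.6
```

```bash
python3 -m handwheel '[{"slide":[0,0,0.001],"spin":0,"jaw":1},{"slide":[0,0,0.002],"spin":0,"jaw":1},{"slide":[0,0,0.003],"spin":0,"jaw":1},{"slide":[0,0,0.003],"spin":0,"jaw":1}]' >/dev/null; python3 -c "from h import *;rd()"
python3 -m handwheel '[{"slide":[0,0,0.001],"spin":0,"jaw":1},{"slide":[0,0,0.002],"spin":0,"jaw":1},{"slide":[0,0,0.003],"spin":0,"jaw":1},{"slide":[0,0,0.003],"spin":0,"jaw":1}]' >/dev/null; python3 -c "from h import *;rd()"
```

```text
17.55 pos [0.5325 0.2689 0.0025] F [-13.22  -3.36   7.46] M [-0.46  2.03  0.  ] gap 0.0118 gf 64.1
reader xy mm [ 2.34 -1.09] under 23.63 F reader [-13.63  -0.49] 7.46
17.95 pos [0.5325 0.2689 0.0011] F [-14.37  -2.67   7.07] M [-0.45  2.08 -0.08] gap 0.0123 gf 64.1
reader xy mm [ 2.35 -1.1 ] under 22.16 F reader [-14.61   0.43] 7.07
```

```bash
python3 -m handwheel '[{"slide":[0,0,0.001],"spin":0,"jaw":1},{"slide":[0,0,0.002],"spin":0,"jaw":1},{"slide":[0,0,0.002],"spin":0,"jaw":1}]' >/dev/null; python3 -c "from h import *;rd()"
python3 -m handwheel '[{"slide":[0,0,0.001],"spin":0,"jaw":1},{"slide":[0,0,0.0015],"spin":0,"jaw":1},{"slide":[0,0,0.0015],"spin":0,"jaw":1}]' >/dev/null; python3 -c "from h import *;rd()"
```

```text
18.25 pos [0.5325 0.2689 0.    ] F [-13.9   -2.99   7.63] M [-0.48  2.01 -0.01] gap 0.012 gf 64.1
reader xy mm [ 2.31 -1.08] under 21.12 F reader [-14.22   0.02] 7.63
18.55 pos [ 0.5325  0.2689 -0.0007] F [-13.49  -3.28   7.97] M [-0.42  2.04 -0.03] gap 0.0119 gf 64.1
reader xy mm [ 2.31 -1.09] under 20.4 F reader [-13.88  -0.36] 7.97
```

```bash
python3 -m handwheel '[{"slide":[0,0,0.001],"spin":0,"jaw":1},{"slide":[0,0,0.001],"spin":0,"jaw":1}]' >/dev/null; python3 -c "from h import *;rd()"
python3 -m handwheel '[{"slide":[0,0,0.001],"spin":0,"jaw":1},{"slide":[0,0,0.001],"spin":0,"jaw":1}]' >/dev/null; python3 -c "from h import *;rd()"
```

```text
18.75 pos [ 0.5325  0.2689 -0.0012] F [-13.27  -3.21   7.08] M [-0.5   2.03 -0.01] gap 0.0119 gf 64.1
reader xy mm [ 2.29 -1.08] under 19.86 F reader [-13.65  -0.33] 7.08
18.95 pos [ 0.5325  0.2689 -0.0014] F [-14.43  -4.17  10.26] M [-0.45  2.15 -0.02] gap 0.0117 gf 64.4
reader xy mm [ 2.28 -1.06] under 19.72 F reader [-14.98  -1.03] 10.26
```

Floor felt: Fz rose by about 3 N. Now I'll ease back toward the tail stop, then release.

```bash
python3 -m handwheel '[{"slide":[-0.001,0,0],"spin":0,"jaw":1},{"slide":[-0.002,0,0],"spin":0,"jaw":1},{"slide":[-0.003,0,0],"spin":0,"jaw":1},{"slide":[-0.004,0,0],"spin":0,"jaw":1}]' >/dev/null; python3 -c "from h import *;rd()"
python3 -m handwheel '[{"slide":[-0.001,0,0],"spin":0,"jaw":1},{"slide":[-0.002,0,0],"spin":0,"jaw":1},{"slide":[-0.002,0,0],"spin":0,"jaw":1}]' >/dev/null; python3 -c "from h import *;rd()"
```

```text
19.35 pos [ 0.532   0.2689 -0.0014] F [-10.93  -1.98   6.14] M [-0.33  1.65 -0.  ] gap 0.0115 gf 63.9
reader xy mm [ 1.85 -1.04] under 19.72 F reader [-11.1    0.38] 6.14
19.65 pos [ 0.5312  0.2687 -0.0014] F [-11.07  -1.89   6.44] M [-0.3   1.6   0.02] gap 0.0118 gf 63.8
reader xy mm [ 0.99 -1.04] under 19.68 F reader [-11.22   0.5 ] 6.44
```

```bash
python3 -m handwheel '[{"slide":[-0.001,0,0],"spin":0,"jaw":1},{"slide":[-0.002,0,0],"spin":0,"jaw":1},{"slide":[-0.002,0,0],"spin":0,"jaw":1}]' >/dev/null; python3 -c "from h import *;rd()"
python3 -m handwheel '[{"slide":[-0.001,0,0],"spin":0,"jaw":1},{"slide":[-0.002,0,0],"spin":0,"jaw":1},{"slide":[-0.002,0,0],"spin":0,"jaw":1}]' >/dev/null; python3 -c "from h import *;rd()"
```

```text
19.95 pos [ 0.5304  0.2685 -0.0014] F [-10.76  -2.57   5.52] M [-0.32  1.48 -0.03] gap 0.0117 gf 63.8
reader xy mm [ 0.14 -1.07] under 19.66 F reader [-11.06  -0.24] 5.52
20.25 pos [ 0.5303  0.2685 -0.0014] F [-7.98 -2.26  3.19] M [-0.21  1.23  0.02] gap 0.0117 gf 63.4
reader xy mm [ 0.09 -1.05] under 19.71 F reader [-8.28 -0.52] 3.19
```

```bash
python3 -m handwheel '[{"slide":[-0.002,0,0],"spin":0,"jaw":1},{"slide":[-0.004,0,0],"spin":0,"jaw":1},{"slide":[-0.004,0,0],"spin":0,"jaw":1}]' >/dev/null; python3 -c "from h import *;rd()"
python3 -m handwheel '[{"slide":[0,0,0],"spin":0,"jaw":0.6},{"slide":[0,0,0],"spin":0,"jaw":0.3},{"slide":[0,0,0],"spin":0,"jaw":0},{"slide":[0,0,0],"spin":0,"jaw":0}]'
python3 -c "from h import *;rd()"
```

```text
20.55 pos [ 0.5305  0.2685 -0.0014] F [-3.94 -0.22 -3.13] M [0.07 0.75 0.04] gap 0.0117 gf 62.5
reader xy mm [ 0.25 -1.05] under 19.74 F reader [-3.9   0.62] -3.13
time_s: 20.95
tool_pos: [0.5335, 0.269, 0.0007]
ee_rot: [0.994, 0.106, 0.001, -0.0]
wrist_force: [-0.4, 0.3, -1.0]
finger_gap: 0.0428
gripper_force: 0.0
20.95 pos [0.5335 0.269  0.0007] F [-0.45  0.32 -0.98] M [-0.03 -0.02 -0.03] gap 0.0428 gf 0.0
reader xy mm [ 3.27 -1.25] under 21.77 F reader [-0.37  0.4 ] -0.98
```

```bash
python3 -m handwheel '[{"slide":[0,0,-0.02],"spin":0,"jaw":0},{"slide":[0,0,-0.09],"spin":0,"jaw":0},{"slide":[0,0,-0.18],"spin":0,"jaw":0},{"slide":[0,0,-0.27],"spin":0,"jaw":0},{"slide":[0,0,-0.36],"spin":0,"jaw":0.5}]'
python3 -m handwheel '[{"slide":[0,0,-0.03],"spin":0,"jaw":1},{"slide":[0,0,-0.03],"spin":0,"jaw":1},{"slide":[0,0,-0.03],"spin":0,"jaw":1}]' 20 >/dev/null
python3 - <<'E'
from h import *
im=robot.get_image("scene");cv2.imwrite("pics/scene7.png",im);rd()
a=cv2.resize(im[105:240,255:355],None,fx=4.4,fy=4.4,interpolation=cv2.INTER_CUBIC)
b=cv2.resize(im[180:230,262:312],None,fx=7,fy=7,interpolation=cv2.INTER_CUBIC)
cv2.imwrite("pics/c7.png",np.hstack([a,cv2.copyMakeBorder(b,0,a.shape[0]-350,0,0,0)]))
f=lambda x,y,z:(.53+(x*.9774-y*.2113)/1e3,.2695+(x*.2113+y*.9774)/1e3,z/1e3)
for q in[(-37,-7.6,61),(37,-7.6,61),(-37,5.4,61),(37,5.4,61),(-37,-7.6,34),(26,-7.6,34)]:
    print(q,((proj("scene",f(*q))-[262,180]+.5)*7+[440,0]).round(0))
for th in(1.6,1.7,1.8,1.9):
    for r in(0,137):print(th,r,((proj("scene",f(72-r*np.cos(th),-1,67.5+r*np.sin(th)))-[255,105]+.5)*4.4).round(0))
for uv in((210,115),(206,133),(200,60),(90,75)):print("box",plane("top",uv,.10).round(3))
E
```

```text
time_s: 21.45
tool_pos: [0.5321, 0.2687, 0.1826]
ee_rot: [0.994, 0.106, 0.001, -0.0]
wrist_force: [1.6, -0.2, -0.4]
finger_gap: 0.0294
gripper_force: 0.0
21.8 pos [0.5305 0.2682 0.1924] F [ 0.26  0.01 -0.82] M [ 0.03 -0.05  0.06] gap 0.0002 gf 0.0
reader xy mm [ 0.17 -1.42] under 213.45 F reader [ 0.25 -0.04] -0.82
(-37, -7.6, 61) [588. 123.]
(37, -7.6, 61) [774.  55.]
(-37, 5.4, 61) [564. 107.]
(37, 5.4, 61) [750.  41.]
(-37, -7.6, 34) [590. 197.]
(26, -7.6, 34) [747. 138.]
1.6 0 [285. 330.]
1.6 137 [296.  80.]
1.7 0 [285. 330.]
1.7 137 [317.  77.]
1.8 0 [285. 330.]
1.8 137 [337.  76.]
1.9 0 [285. 330.]
1.9 137 [357.  78.]
box [0.701 0.368 0.1  ]
box [0.665 0.376 0.1  ]
box [0.813 0.389 0.1  ]
box [0.787 0.604 0.1  ]
```

View pics/c7.png

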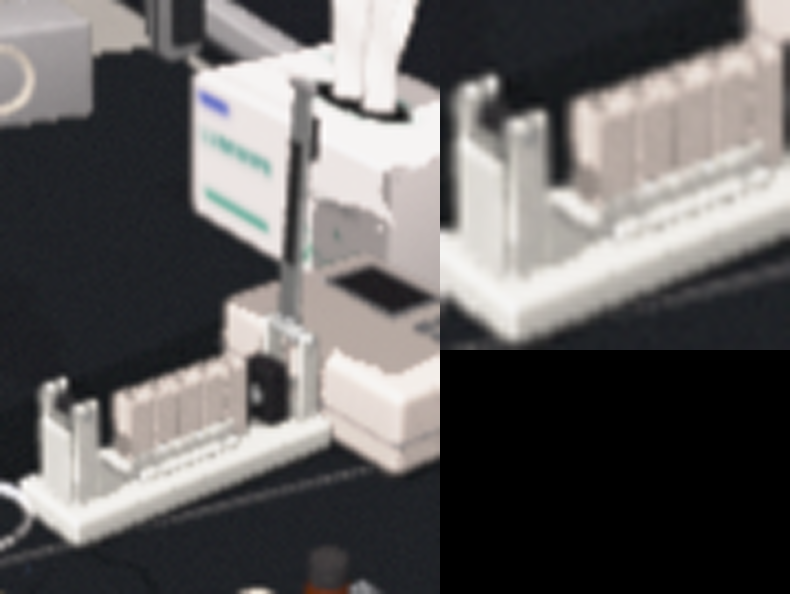

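The strip stands level between the walls at crop (575..778, 45..200), with its tail inside the stop at (600,200), so it's seated. The rail stands from (285,330) to (301,80), which gives θ ≈ 1.62. Next I go behind the rail.

```bash
python3 -m handwheel '[{"slide":[0.07,0,-0.02],"spin":0,"jaw":1},{"slide":[0.14,0,-0.02],"spin":0,"jaw":1},{"slide":[0.22,0,-0.02],"spin":0,"jaw":1},{"slide":[0.22,0,-0.02],"spin":0,"jaw":1},{"slide":[0.22,0,-0.02],"spin":0,"jaw":1}]'
python3 -c "from h import *;rd()"
python3 -m handwheel '[{"slide":[0,0,0.04],"spin":0,"jaw":1},{"slide":[0,0,0.09],"spin":0,"jaw":1},{"slide":[0,0,0.14],"spin":0,"jaw":1},{"slide":[0,0,0.15],"spin":0,"jaw":1},{"slide":[0,0,0.15],"spin":0,"jaw":1}]'
python3 -c "from h import *;rd()"
```

```text
time_s: 22.3
tool_pos: [0.638, 0.2912, 0.2]
ee_rot: [0.994, 0.106, -0.004, 0.001]
wrist_force: [0.6, 0.0, 0.2]
finger_gap: 0.0002
gripper_force: 0.0
22.3 pos [0.638  0.2912 0.2   ] F [0.57 0.04 0.22] M [ 0.    0.05 -0.03] gap 0.0002 gf 0.0
reader xy mm [110.13  -1.58] under 221.05 F reader [ 0.56 -0.09] 0.22
time_s: 22.8
tool_pos: [0.6372, 0.2915, 0.128]
ee_rot: [0.994, 0.106, -0.002, 0.0]
wrist_force: [-0.1, 0.3, 0.9]
finger_gap: -0.0004
gripper_force: 0.0
22.8 pos [0.6372 0.2915 0.128 ] F [-0.06  0.27  0.92] M [0.01 0.02 0.01] gap -0.0004 gf 0.0
reader xy mm [109.41  -1.15] under 149.14 F reader [-0.    0.28] 0.92
```

```bash
python3 -m handwheel '[{"slide":[-0.02,0,0],"spin":0,"jaw":1},{"slide":[-0.04,0,0],"spin":0,"jaw":1},{"slide":[-0.06,0,0],"spin":0,"jaw":1},{"slide":[-0.08,0,0],"spin":0,"jaw":1},{"slide":[-0.1,0,0],"spin":0,"jaw":1}]'>/dev/null
python3 -c "from h import *;rd()"
python3 -m handwheel '[{"slide":[-0.02,0,0.003],"spin":0,"jaw":1},{"slide":[-0.04,0,0.01],"spin":0,"jaw":1},{"slide":[-0.065,0,0.02],"spin":0,"jaw":1},{"slide":[-0.085,0,0.033],"spin":0,"jaw":1},{"slide":[-0.1,0,0.046],"spin":0,"jaw":1}]' >/dev/null
python3 -c "from h import *;rd()"
```

```text
23.3 pos [0.5899 0.2813 0.1304] F [-0.05  0.5  -0.75] M [ 0.03 -0.11 -0.01] gap -0.0002 gf 0.2
reader xy mm [61.04 -1.13] under 151.52 F reader [0.06 0.5 ] -0.75
23.8 pos [0.5405 0.2705 0.1062] F [1.17 0.13 0.15] M [-0.04  0.05  0.05] gap 0.0002 gf 0.1
reader xy mm [10.47 -1.19] under 127.28 F reader [ 1.17 -0.12] 0.15
```

```bash
python3 -m handwheel '[{"slide":[-0.015,0,0.017],"spin":0,"jaw":1},{"slide":[-0.03,0,0.035],"spin":0,"jaw":1},{"slide":[-0.042,0,0.053],"spin":0,"jaw":1},{"slide":[-0.052,0,0.072],"spin":0,"jaw":1},{"slide":[-0.06,0,0.09],"spin":0,"jaw":1}]'>/dev/null
python3 -c "from h import *;rd()"
python3 -m handwheel '[{"slide":[-0.005,0,0.015],"spin":0,"jaw":1},{"slide":[-0.009,0,0.03],"spin":0,"jaw":1},{"slide":[-0.009,0,0.035],"spin":0,"jaw":1},{"slide":[-0.009,0,0.035],"spin":0,"jaw":1}]' >/dev/null
python3 -c "from h import *;rd()"
```

```text
24.3 pos [0.5119 0.2643 0.0607] F [0.15 0.55 1.4 ] M [ 0.09 -0.02 -0.05] gap 0.0007 gf 0.1
reader xy mm [-18.75  -1.24] under 81.85 F reader [0.26 0.51] 1.4
24.7 pos [0.5078 0.2634 0.0437] F [-0.05 -0.59  0.01] M [ 0.04 -0.03 -0.01] gap 0.0 gf 0.0
reader xy mm [-22.94  -1.26] under 64.81 F reader [-0.18 -0.57] 0.01
```

```bash
python3 -m handwheel '[{"slide":[-0.01,0,0],"spin":0,"jaw":1},{"slide":[-0.022,0,0],"spin":0,"jaw":1},{"slide":[-0.022,0,0.006],"spin":0,"jaw":1},{"slide":[-0.022,0,0.01],"spin":0,"jaw":1},{"slide":[-0.022,0,0.01],"spin":0,"jaw":1}]'>/dev/null
python3 -c "from h import *;rd()"
python3 -m handwheel '[{"slide":[0,0,0.004],"spin":0,"jaw":1},{"slide":[0,0,0.006],"spin":0,"jaw":1},{"slide":[0,0,0.006],"spin":0,"jaw":1}]' >/dev/null
python3 -c "from h import *;rd()"
```

```text
25.2 pos [0.4971 0.2611 0.039 ] F [ 0.56 -0.86  0.06] M [-0.01  0.03 -0.08] gap -0.0001 gf 0.0
reader xy mm [-33.89  -1.23] under 60.11 F reader [ 0.37 -0.96] 0.06
25.5 pos [0.4974 0.2613 0.0369] F [-2.77 -0.69  5.19] M [-0.13  0.4  -0.02] gap 0.0001 gf 2.3
reader xy mm [-33.62  -1.16] under 58.0 F reader [-2.85 -0.09] 5.19
```

```bash
python3 -m handwheel '[{"slide":[0,0,0.002],"spin":0,"jaw":1},{"slide":[0,0,0.003],"spin":0,"jaw":1},{"slide":[0,0,0.003],"spin":0,"jaw":1}]'>/dev/null
python3 -c "from h import *;rd()"
python3 -m handwheel '[{"slide":[0,0,0.002],"spin":0,"jaw":1},{"slide":[0,0,0.003],"spin":0,"jaw":1},{"slide":[0,0,0.003],"spin":0,"jaw":1}]' >/dev/null
python3 -c "from h import *;rd()"
```

```text
25.8 pos [0.4974 0.2613 0.0346] F [0.   0.5  1.36] M [-0.01  0.09 -0.02] gap -0.0002 gf 0.8
reader xy mm [-33.58  -1.17] under 55.71 F reader [0.11 0.48] 1.36
26.1 pos [0.4974 0.2612 0.033 ] F [ 0.59 -1.05 -0.11] M [-0.07 -0.04  0.03] gap -0.0 gf 0.0
reader xy mm [-33.58  -1.22] under 54.08 F reader [ 0.36 -1.15] -0.11
```

```bash
python3 -m handwheel '[{"slide":[0,0,0.002],"spin":0,"jaw":1},{"slide":[0,0,0.004],"spin":0,"jaw":1},{"slide":[0,0,0.004],"spin":0,"jaw":1}]'>/dev/null
python3 -c "from h import *;rd()"
python3 -m handwheel '[{"slide":[0,0,0.002],"spin":0,"jaw":1},{"slide":[0,0,0.004],"spin":0,"jaw":1},{"slide":[0,0,0.004],"spin":0,"jaw":1}]' >/dev/null
python3 -c "from h import *;rd()"
```

```text
26.4 pos [0.4971 0.2611 0.0309] F [ 0.15 -0.26 -0.16] M [-0.04  0.01  0.06] gap 0.0002 gf 0.0
reader xy mm [-33.89  -1.26] under 52.04 F reader [ 0.09 -0.28] -0.16
26.7 pos [0.4973 0.2612 0.0306] F [-3.26 -1.46  8.01] M [-0.28  0.63 -0.04] gap -0.0001 gf 4.1
reader xy mm [-33.69  -1.22] under 51.68 F reader [-3.49 -0.73] 8.01
```

```bash
python3 -m handwheel '[{"slide":[0,0,0.002],"spin":0,"jaw":1},{"slide":[0,0,0.003],"spin":0,"jaw":1},{"slide":[0,0,0.003],"spin":0,"jaw":1}]'>/dev/null
python3 -c "from h import *;rd()"
```

```text
27.0 pos [0.4973 0.2612 0.0303] F [-5.62 -3.26 15.27] M [-0.42  1.07  0.05] gap -0.0001 gf 7.5
reader xy mm [-33.66  -1.17] under 51.41 F reader [-6.19 -2.  ] 15.27
```

```bash
python3 -m handwheel '[{"slide":[0,0,0.001],"spin":0,"jaw":1},{"slide":[0,0,0.0015],"spin":0,"jaw":1},{"slide":[0,0,0.0015],"spin":0,"jaw":1}]'>/dev/null
python3 -c "from h import *;rd()"
python3 -m handwheel '[{"slide":[0,0,-0.01],"spin":0,"jaw":1},{"slide":[0,0,-0.05],"spin":0,"jaw":1},{"slide":[0,0,-0.13],"spin":0,"jaw":1},{"slide":[0,0,-0.22],"spin":0,"jaw":1},{"slide":[0,0,-0.31],"spin":0,"jaw":1}]' >/dev/null
python3 -m handwheel '[{"slide":[0,0.09,0],"spin":0,"jaw":1},{"slide":[0,0.18,0],"spin":0,"jaw":1},{"slide":[0,0.27,0],"spin":0,"jaw":1},{"slide":[0,0.36,0],"spin":0,"jaw":1},{"slide":[0,0.36,0],"spin":0,"jaw":1}]' >/dev/null
python3 - <<'E'
from h import *
rd()
im=robot.get_image("scene");cv2.imwrite("pics/scene8.png",im);tp=robot.get_image("top");cv2.imwrite("pics/top8.png",tp)
f=lambda x,y,z:(.53+(x*.9774-y*.2113)/1e3,.2695+(x*.2113+y*.9774)/1e3,z/1e3)
for th in(0,.07,.2):
    for n in("scene","top"):print(th,n,[proj(n,f(72-r*np.cos(th)+h*np.sin(th),-1.1+y,67.5+r*np.sin(th)+h*np.cos(th))).round(1).tolist() for r,h,y in((108,2.5,0),(137,0,0),(120,2.5,-10))])
for n,a,(x0,y0,x1,y1) in(("scene",im,(262,178,312,216)),("top",tp,(252,170,285,240))):
    print(n,x0,y0);g=a.max(2)[y0:y1,x0:x1]
    for i,r in enumerate(g): print(y0+i,"".join("#+:. "[min(4,int(v)//50)] for v in r))
E
```

```text
27.3 pos [0.4973 0.2613 0.0302] F [-8.29 -2.19 18.47] M [-0.54  1.31  0.01] gap 0.0 gf 9.2
reader xy mm [-33.68  -1.16] under 51.26 F reader [-8.56 -0.39] 18.47
28.3 pos [0.5365 0.0802 0.182 ] F [-1.15  0.89 -0.21] M [ 0.03  0.06 -0.02] gap -0.0001 gf 0.0
reader xy mm [ -33.61 -186.45] under 203.11 F reader [-0.94  1.11] -0.21
0 scene [[281.2, 192.2], [270.1, 197.1], [279.3, 195.5]]
0 top [[268.3, 220.1], [271.8, 234.6], [274.7, 224.9]]
0.07 scene [[281.2, 189.1], [270.1, 193.2], [279.3, 192.0]]
0.07 top [[267.8, 219.7], [271.2, 234.3], [274.1, 224.4]]
0.2 scene [[281.9, 183.1], [270.7, 185.5], [280.0, 185.3]]
0.2 top [[266.6, 218.1], [269.8, 232.7], [272.9, 222.7]]
scene 262 178
178 ###########################################+::....
179 ###########################################+::....
180 ###########################################+:::::.
181 ###########################################+:::.:.
182 ##########################################+::.....
183 #########################################++:..... 
184 ######################################++::....... 
185 ######################
[... 3634 characters left out ...]
####+:. .:+########+:...      .:
222 ######:. ..+########+:...       :
223 ######+.  .:+#######+:....      :
224 ######+.  .:+###++++:::...      .
225 ######+:. .:+++:::...:....      .
226 ######+:.  .:::...........       
227 #######+.  .......  .......      
228 #######+:   ......  .......      
229 #######+:.  ................     
230 #######+:.   .........::....     
231 ########+.   .......::::. ..     
232 ########+:   ..::::::+++. ...    
233 ########+:.  .::++++++++:  ..    
234 ########+:. .:+++######+:  ..    
235 #########:. .:+#######++:. ..    
236 #########+:. :+######++::. ..    
237 #########+:. .+++++++::..  ..    
238 #########+:. .:+::::..     .     
239 #########+:. .::.
```

```bash
python3 - <<'E'
from h import *
f=lambda x,y,z:(.53+(x*.9774-y*.2113)/1e3,.2695+(x*.2113+y*.9774)/1e3,z/1e3)
for th in(0,.07):
    P=lambda r,h,y:proj("scene",f(72-r*np.cos(th)+h*np.sin(th),-1.1+y,67.5+r*np.sin(th)+h*np.cos(th))).round(1).tolist()
    print(th,"pad near bottom",P(96,-1.5,-10),P(120,-1.5,-10),"pad near top",P(96,2.5,-10),P(120,2.5,-10),"bar near top edge r=60,90",P(60,0,-7),P(90,0,-7),"bar far top",P(60,0,7),P(90,0,7))
print("bar near top for cheek ref (-61,-15,75)",proj("scene",f(-61,-16.1,75)).round(1), "strip near top",proj("scene",f(-37,-7.6,61)).round(1))
im=cv2.imread("pics/scene8.png");b=cv2.imread("pics/scene7.png")
for c in range(279,302,3): print(c,im[176:206,c].max(1).tolist())
E
```

```text
0 pad near bottom [288.4, 193.9] [279.3, 197.2] pad near top [288.3, 192.3] [279.3, 195.5] bar near top edge r=60,90 [300.6, 188.1] [289.8, 192.0] bar far top [296.9, 185.8] [286.0, 189.6]
0.07 pad near bottom [288.3, 191.2] [279.3, 193.7] pad near top [288.4, 189.5] [279.3, 192.0] bar near top edge r=60,90 [300.7, 186.4] [289.8, 189.4] bar far top [296.9, 184.1] [286.1, 187.1]
bar near top for cheek ref (-61,-15,75) [275.5 196.2] strip near top [282.6 197.1]
279 [38, 38, 36, 37, 38, 40, 39, 40, 40, 37, 40, 38, 38, 40, 36, 34, 38, 41, 61, 116, 143, 124, 76, 37, 27, 28, 28, 28, 35, 38]
282 [39, 40, 39, 37, 38, 40, 40, 37, 39, 38, 36, 39, 38, 35, 37, 37, 37, 37, 39, 47, 85, 128, 145, 146, 145, 146, 146, 146, 147, 147]
285 [37, 39, 38, 39, 36, 38, 39, 40, 39, 38, 38, 37, 33, 33, 36, 38, 37, 39, 48, 94, 137, 151, 155, 155, 161, 166, 167, 168, 166, 158]
288 [37, 39, 39, 40, 39, 40, 38, 36, 37, 38, 36, 33, 47, 106, 149, 137, 87, 63, 107, 140, 151, 155, 155, 155, 155, 156, 159, 161, 163, 164]
291 [40, 37, 39, 39, 39, 40, 38, 37, 38, 39, 32, 46, 105, 157, 164, 168, 156, 136, 145, 153, 155, 154, 155, 155, 156, 156, 155, 155, 158, 165]
294 [41, 39, 40, 39, 38, 37, 39, 36, 36, 32, 47, 105, 152, 158, 165, 153, 136, 165, 170, 160, 155, 155, 155, 155, 154, 154, 154, 155, 165, 196]
297 [36, 40, 40, 39, 39, 40, 39, 36, 32, 47, 105, 152, 156, 166, 152, 130, 144, 156, 160, 163, 161, 163, 159, 157, 156, 156, 161, 167, 188, 182]
300 [39, 39, 39, 39, 37, 38, 38, 33, 54, 120, 162, 166, 170, 152, 130, 147, 158, 162, 164, 163, 164, 165, 165, 164, 163, 162, 166, 204, 191, 162]
```

The rail's edge slope and height in the scene view match θ ≈ 0 (slope 0.333, predicted 0.349 shut and 0.278 on the roller). I also felt the snap, a 5 N rise followed by a 6 mm drop to a firm stop at 18 N. Handing in.

```bash
python3 -c "
from station import robot
print(robot.finish_job())"
```

```text
the job is handed in; nothing more can be done
None
```

The strip is seated on the channel floor and clamped by the follower, and the rail is snapped shut. I handed the job in at about 28 s with the robot touching nothing; no verdict came back.

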